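# Set the loaf slicer's slice stop, then hold its sprung clamp back past the click

### The arm

A 6-joint arm with a two-finger parallel gripper is mounted at the origin on a cart in front of the work surface, level with it; the furniture and walls round the work are solid. World frame = base frame: x ahead of the robot, y to its left, z up, the work surface at z = 0. Lengths are in mm, angles in degrees, forces in N, time in s.
With the tool pointing down it reaches from about 300 to 850 mm from the base axis. Payload 5.4 kg.
Tool frame: the origin (TCP) lies between the finger pads; the fingertips stand 8 mm ahead of it and the grasp point (between the pads) lies 11 mm behind it; z points along the fingers, y is the line along which they close (so a half turn about z gives the same grasp; the last joint's range is limited). The gripper opens to 85 mm and grips with 20 to 120 N. Pads are 22 mm wide; open, the fingers measure 114 mm over their backs; the gripper's body (76 mm by 85 mm) begins 54 mm behind the grasp point. The pads swing forward as they close: fully open they stand 13 mm farther back than shut.
Start: joints at [-77.813, 9.076, 91.501, -0, 79.423, -12.038], TCP at [235.907, -524.361, 239.299] pointing down, gripper open.
Joint ranges: [-166.64, 166.64], [-54.1, 131.32], [10.49, 154.53], [-73.88, 253.88], [9.74, 151.15], [-171.62, 171.62]. Speed limits (degrees/s): [147.25, 147.25, 180, 180, 180, 180].

### API

Orientations are given as a 3x3 rotation matrix whose columns are the frame's x, y, z axes.
In Python, from workcell import env gives the robot as it stands.
- The arm moves only by the tool apply_moves, never from a script. Its argument "deltas" is a list of rows, each a list of 3 entries, a list of its own where there are three numbers: the closure, from 0 (fully open) to 1 (shut), then the shift along the world's x, y, z in mm, then the turn about the world's z in degrees. In form: [[claw, [tx, ty, tz], roll], ...]. A call has 1 to 20 rows; each row is the pose to reach, as a shift and turn from the pose commanded when the call began; what a row does not reach only later rows make up. A row lasts 1/12 s, in which the tool goes at most 41.7 mm and 7.16 degrees, less where a joint would pass 70% of its speed; a pose out of reach is approached as far as the arm can. A call with a gripper value outside its range is refused whole. The fingers move at their own pace and stop on an object; "squeeze" is the grip in N (left out, the last holds). Time passes only in rows, so rows that repeat a pose let the fingers close. It gives the time, the measured TCP pose, the force, the opening and the grip force at its end, in the units of the state.
- env.state(): the state, without advancing time (a new reading comes with each control period).
- env.snapshot(name): name is "side" or "top" or "wrist"; returns a dict with "image" (400x640x3 uint8, blue, green, red), "intrinsics" (3x3 intrinsics, pixels), "origin" and "rotation" of the camera in the world. Camera axes: x right, y down, z forward; pixel columns grow to the right and rows downward; lengths in mm; the calibration is good to about 2 mm. A picture is of the moment at which its call begins. There is no depth.
- env.job_done(): hands the job in; it is judged then, once.
The state is a dict: "time_s": time; "qpos": joint angles; "dq": joint speeds; "joint_torque": joint torques, N m; "ee_pos": TCP position; "ee_rot": TCP orientation; "wrist_force": force on the tool from outside, world axes, zero at the start; "moment": the same for the moment, N m; "opening": finger opening in mm; "gripper_force": force on a finger pad.
Only numpy, scipy, OpenCV 4.12 (cv2) and the standard library are available. Lean on these libraries where they do the work, as an engineer would, in place of code of your own. Each camera call takes 0.05 s, during which the arm holds its last target. There are 200 camera calls.

### The job

Get the bench loaf slicer ready for a customer's loaf. First pull the sprung slice stop out until its pointer lines up with the brass rider on the rule, and let go of it; then push the sprung loaf clamp back by its upright handle, past the click of its pawl, until the arm rests against the rubber stop, and keep holding it there while I lay the loaf in: your program finishes while holding the clamp back. Leave the rider and the things round the slicer where they are.

Things in the scene. Friction and masses are not known exactly. Their poses are not given: they have to be found in the camera images.
- slicer: Bench slicer for small loaves, fixed to the table: pale wooden board 190 (x) x 370 (y) mm, top 30 mm above the table. Origin at table level, mid-width, 5 mm in front of mid-depth. x: away from the robot, y: left, z: up. Slice stop on the left, clamp on the right. Knife guide pins up to 110 mm above the table at x = -56 and 36, y = 50 and 61 mm; loaf fence to 60 mm at x = 36.
- slice_stop (a joint): Slice stop's slide, m: 0 = shut, up to 0.050 as it is pulled out along the slicer's +y. A spring pulls it in with 3 N (shut) to 6 N (out), but a self-locking brake of about 8 N keeps it where it is let go: pulling out takes 11 to 14 N, pushing in 2 to 5 N. The pointer is level with the rider when this equals joint rider.
- stop_grip (a point): Middle of the top of the slice stop's black grip block, 92 mm above the table: 16 mm thick along the slicer's y, 30 mm wide along x, reaching down to 40 mm above the table; moves with the slide. A steel plate 91 mm high stands 54 mm to its right; left of it a housing up to 47 mm high, 29 mm away when shut.
- pointer (a point): Tip of the slice stop's pointer, a thin needle reaching from the slide towards the robot to the edge of the steel rule on the board's front left, 42 mm above the table. It moves with the slide.
- rider (a joint): Brass rider's place along the rule, m, in the same measure as joint slice_stop (the slice thickness asked for); stiff, to be left alone.
- rider_mark (a point): Where the pointer's tip has to come: on the middle line of the small brass rider (22 x 12 mm, with a screw, up to 50 mm above the table) that sits on the steel rule. Its y axis is the slicer's y.
- loaf_clamp (a joint): Hinge of the clamp arm, rad: 0 = at rest; grows counter-clockwise from above as the handle is pushed to the right (slicer's -y). Its spring, about 6 N at the handle at rest and 9 N fully back, always drives it towards 0. The pawl clicks at about 0.49 and would catch the arm at 0.44 if it were let go. 0.70 = fully back, against the rubber stop.
- clamp_pivot (a point): Vertical hinge axis of the clamp, at the height of the board's top. At rest the arm points from here towards the robot, 0.25 rad to the left of the slicer's -x; fully back, 0.45 rad to the right of it.
- pawl (a joint): Ratchet pawl of the clamp, rad: 0 = riding on the rim of the arm's stepped sector, about 0.17 = dropped in behind the step (clicked). It moves by itself.
- jam_jar: Jam jar with green lid, 62 mm across, 86 mm high, left of the slicer: leave alone. Origin: centre of its underside.
- spice_jar: Spice jar with yellow cap, 42 mm across, 96 mm high, left of the slicer: leave alone. Origin: centre of its underside.
- second_card: Price card 62 x 92 mm in a wooden foot, left of the slicer: leave alone. Origin: centre of its underside.
- tomato_tin: Tomato tin, 57 mm across, 72 mm high, right of the slicer: leave alone. Origin: centre of its underside.
- price_card: Price card 58 x 82 mm in a wooden foot, right of the slicer near the front edge: leave alone. Origin: centre of its underside.
- bread_tongs: Steel bread tongs 212 mm long lying right of the slicer: leave alone. Origin: centre of the underside.
- handle_top (a point): Upright round black handle at the free end of the clamp arm, 155 mm from the hinge axis, 18 mm across, from 70 to 138 mm above the table; the arm, 14 mm wide, lies 77 to 84 mm above the table. This point is the middle of its top.

How it is judged:
By the outcome, as a careful person would: the job done as asked, in the order asked, and still so for the second after the job is handed in, while the arm keeps its last pose, push and grip.
It also fails if it takes over 48 s, if anything falls off the work surface, if the arm or the gripper's body presses on something with over 40 N, if the wrist force passes 120 N, or if a joint passes its speed limit or range.

## Working session

There is one attempt and no reset: what is moved stays moved. The work goes in short steps, Python scripts to look and compute and a tool call to move; the robot and the scene stay as the last step left them, time stands still between calls to the robot, and variables do not carry over. Pictures are saved under pics/ and viewed, at most 10 in all, crops included, and the job is handed in when it is done.

Besides the shell and the picture viewer there is one more tool, called after ">>>" as a command line: name --argument value ..., lists and objects as JSON in quotes. apply_moves: Moves the arm, as the interface text tells. Its arguments: {"type":"object","properties":{"deltas":{"type":"array"},"squeeze":{"type":"number"}},"required":["deltas"]}

```bash
mkdir -p pics; cat > h.py <<'E'
import numpy as np, cv2, pickle
from workcell import env
def snap(n,f):
    s=env.snapshot(n); cv2.imwrite(f'pics/{f}.png',s['image']); pickle.dump(s,open(f'pics/{f}.pkl','wb')); return s
def load(f): return pickle.load(open(f'pics/{f}.pkl','rb'))
def ray(s,p):
    d=np.linalg.solve(np.array(s['intrinsics'],float),[p[0],p[1],1]); return np.array(s['origin'],float),np.array(s['rotation'])@d
def onplane(s,p,z):
    o,d=ray(s,p); return o+d*(z-o[2])/d[2]
def tri(s1,p1,s2,p2):
    o1,d1=ray(s1,p1);o2,d2=ray(s2,p2);d1/=np.linalg.norm(d1);d2/=np.linalg.norm(d2)
    t=np.linalg.lstsq(np.c_[d1,-d2],o2-o1,rcond=None)[0];a=o1+t[0]*d1;b=o2+t[1]*d2
    return (a+b)/2,np.linalg.norm(a-b)
def proj(s,P):
    c=np.array(s['intrinsics'])@(np.array(s['rotation']).T@(np.array(P,float)-s['origin'])); return c[:2]/c[2]
E
python3 - <<'E'
from h import *
for n in ('top','side'):
    s=snap(n,n+'0'); print(n,np.round(s['origin']),np.round(s['rotation'],2).tolist(),np.round(s['intrinsics']).tolist())
print(env.state())
E
```

```text
top [ 405.   10. 1411.] [[0.02, -1.0, 0.09], [-1.0, -0.03, -0.02], [0.02, -0.09, -1.0]] [[411.0, 0.0, 313.0], [0.0, 411.0, 196.0], [0.0, 0.0, 1.0]]
side [ -42. 1154.  785.] [[-0.89, -0.2, 0.4], [-0.45, 0.42, -0.79], [-0.01, -0.88, -0.47]] [[514.0, 0.0, 317.0], [0.0, 514.0, 192.0], [0.0, 0.0, 1.0]]
{'time_s': 0.1, 'qpos': array([-7.78131929e+01,  9.10853288e+00,  9.15676789e+01, -1.00782306e-03,
        7.94230169e+01, -1.20366385e+01]), 'dq': array([ 0.03990453, -0.11629042, -0.23143935,  0.05520581, -0.00295305,
        0.0279499 ]), 'joint_torque': array([-7.26771086e-04, -3.96990001e+01, -3.32337999e+01, -3.34717388e-04,
        4.17098738e-03,  1.62346578e-05]), 'ee_pos': array([ 235.78925065, -523.83188936,  238.39653206]), 'ee_rot': array([[ 9.11951033e-01,  4.10298875e-01, -3.82497843e-04],
       [ 4.10298909e-01, -9.11949534e-01,  1.68918789e-03],
       [ 3.44253160e-04, -1.69739509e-03, -9.99998500e-01]]), 'wrist_force': array([ 0.06705139,  0.46890059, -0.41312858]), 'moment': array([ 0.03512244,  0.08056457, -0.00607741]), 'gripper_force': 0.0, 'opening': 85.37269734448158}
```

View pics/top0.png

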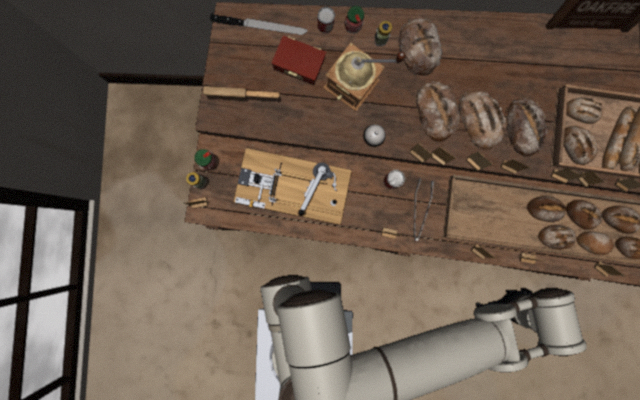

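View pics/side0.png

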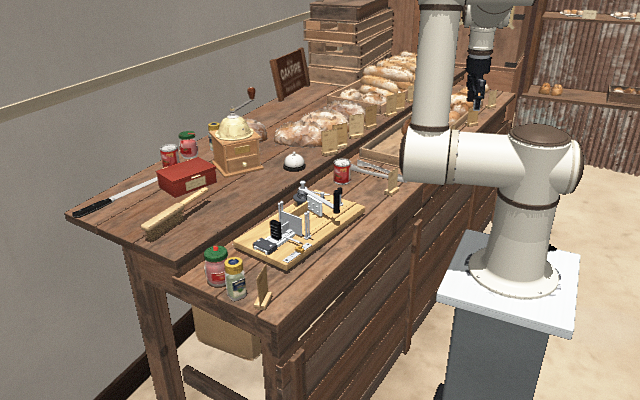

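The top view shows the board at about (233–351, 150–225), with the slice stop at its left and the clamp arm running from (321,170) to (303,213). The side view shows the grip at (275,230) and the handle at (338,198). Next I'll get a coarse pose.

```bash
python3 - <<'E'
from h import *
t=load('top0');s=load('side0')
for p in [(243,150),(351,165),(341,225),(233,210)]: print(np.round(onplane(t,p,30)))
w=snap('wrist','w0'); print(np.round(w['origin']),np.round(w['rotation'],2).tolist(),np.round(w['intrinsics']).tolist())
a=cv2.resize(t['image'][140:235,180:410],None,fx=3.4,fy=3.1,interpolation=cv2.INTER_CUBIC)
b=cv2.resize(s['image'][170:310,200:400],None,fx=2.1,fy=2.1,interpolation=cv2.INTER_CUBIC)
c=np.zeros((a.shape[0]+b.shape[0],800,3),np.uint8);c[:a.shape[0],:a.shape[1]]=a[:,:800];c[a.shape[0]:,:b.shape[1]]=b
cv2.imwrite('pics/mos.png',c)
E
```

```text
[683. 226.  30.]
[ 642. -143.   30.]
[ 437. -112.   30.]
[478. 251.  30.]
[ 309. -492.  374.] [[0.41, -0.87, -0.28], [-0.91, -0.39, -0.12], [-0.0, 0.31, -0.95]] [[285.0, 0.0, 319.0], [0.0, 285.0, 197.0], [0.0, 0.0, 1.0]]
```

View pics/mos.png

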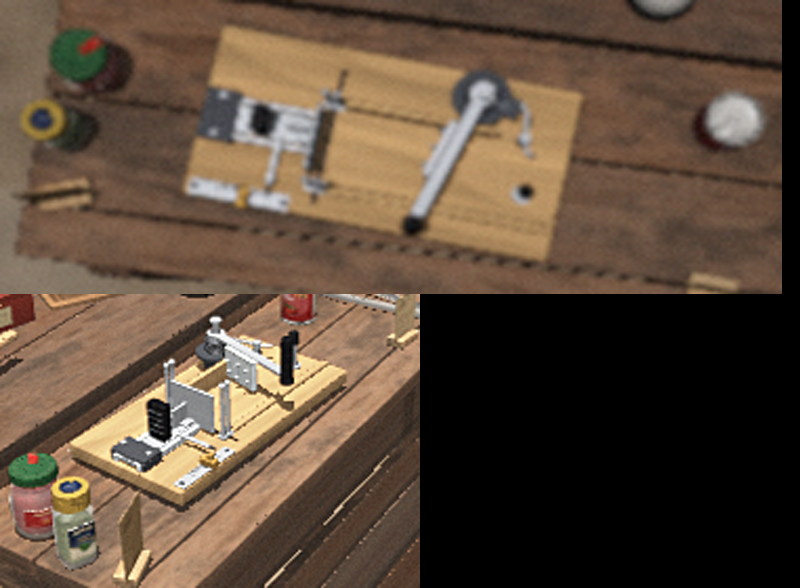

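The mosaic shows the jars, the rule with its brass rider, the pointer, the black grip and the black handle. The slicer's yaw is about -6.3°. I'll move to hover over the slice stop.

>>> apply_moves --deltas '[[0.45,[284,674,31],-30.5],[0.45,[284,674,31],-30.5],[0.45,[284,674,31],-30.5],[0.45,[284,674,31],-30.5],[0.45,[284,674,31],-30.5],[0.45,[284,674,31],-30.5],[0.45,[284,674,31],-30.5],[0.45,[284,674,31],-30.5],[0.45,[284,674,31],-30.5],[0.45,[284,674,31],-30.5],[0.45,[284,674,31],-30.5],[0.45,[284,674,31],-30.5],[0.45,[284,674,31],-30.5],[0.45,[284,674,31],-30.5],[0.45,[284,674,31],-30.5],[0.45,[284,674,31],-30.5],[0.45,[284,674,31],-30.5],[0.45,[284,674,31],-30.5],[0.45,[284,674,31],-30.5],[0.45,[284,674,31],-30.5]]'

```text
time_s: 1.82
ee_pos: [519.7, 150.7, 269.7]
ee_rot: [[0.994, -0.107, -0.001], [-0.107, -0.994, -0.0], [-0.001, 0.001, -1.0]]
wrist_force: [0.2, -1.4, -1.1]
opening: 47.3
gripper_force: 0.0
```

>>> apply_moves --deltas '[[0.45,[0,0,0],0],[0.45,[0,0,0],0],[0.45,[0,0,0],0]]'

```text
time_s: 2.07
ee_pos: [519.7, 148.5, 270.2]
ee_rot: [[0.994, -0.111, -0.0], [-0.111, -0.994, -0.0], [-0.0, 0.0, -1.0]]
wrist_force: [0.0, -0.0, 0.3]
opening: 47.4
gripper_force: 0.0
```

```bash
python3 - <<'E'
from h import *
w=snap('wrist','w1'); print(np.round(w['origin']),np.round(w['rotation'],2).tolist())
E
```

```text
[600. 139. 406.] [[-0.11, -0.94, -0.31], [-0.99, 0.11, 0.04], [-0.0, 0.31, -0.95]]
```

View pics/w1.png

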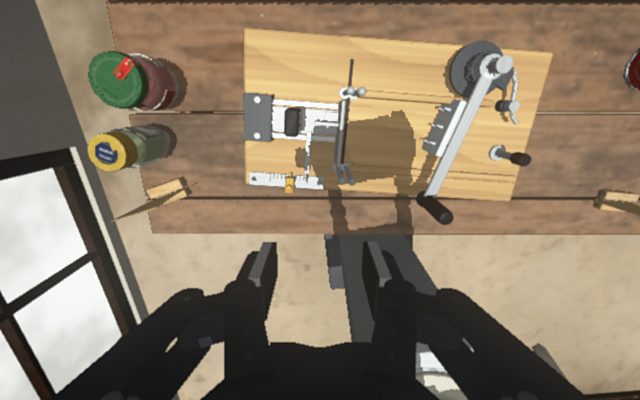

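The wrist view shows the rule and rider at (290,183), the pointer tip near (308,178), the grip top at (293,120), the pivot at (497,66) and the handle's lower and upper ends at (425,200) and (440,212). I'll go closer for the second view.

>>> apply_moves --deltas '[[0.45,[30,15,-60],0],[0.45,[60,30,-100],0],[0.45,[60,30,-100],0],[0.45,[60,30,-100],0],[0.45,[60,30,-100],0],[0.45,[60,30,-100],0],[0.45,[60,30,-100],0]]'

```text
time_s: 2.7
ee_pos: [580.9, 179.2, 173.3]
ee_rot: [[0.994, -0.11, 0.005], [-0.11, -0.994, 0.0], [0.005, -0.001, -1.0]]
wrist_force: [0.0, 0.1, 1.2]
opening: 46.9
gripper_force: 0.0
```

```bash
python3 - <<'E'
from h import *
w=snap('wrist','w2'); print(np.round(w['origin']),np.round(w['rotation'],2).tolist())
v=load('w1')
im=w['image']; 
a=cv2.resize(v['image'][20:220,230:330],None,fx=3,fy=3,interpolation=cv2.INTER_CUBIC)
b=cv2.resize(im[20:260,200:440],(500,500),interpolation=cv2.INTER_CUBIC)
c=np.zeros((600,800,3),np.uint8);c[:600,:300]=a;c[:500,300:800]=b
cv2.imwrite('pics/m2.png',c)
E
```

```text
[660. 170. 309.] [[-0.11, -0.95, -0.31], [-0.99, 0.1, 0.04], [-0.0, 0.31, -0.95]]
```

View pics/m2.png

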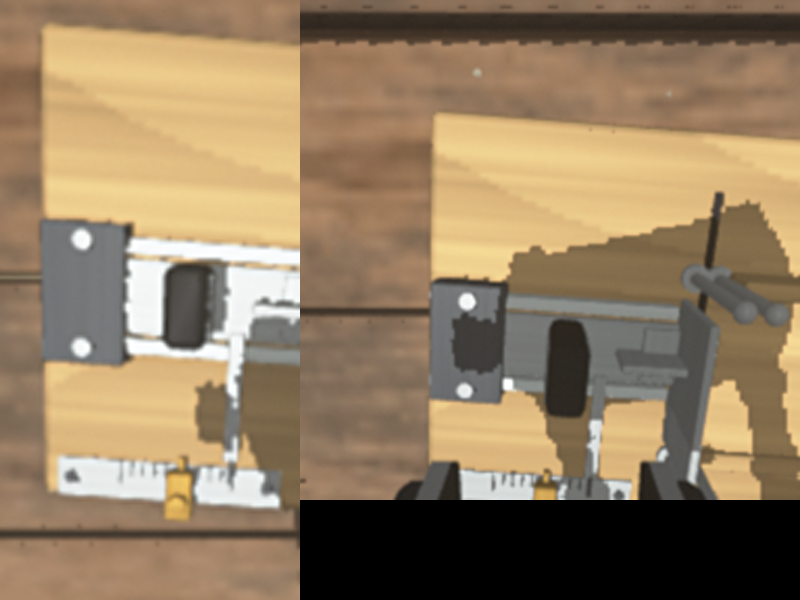

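```bash
python3 - <<'E'
from h import *
t,v,w=load('top0'),load('w1'),load('w2')
P1=lambda X,Y:(230+X/3,20+Y/3); P2=lambda X,Y:(200+(X-300)/2.0833,20+Y/2.0833)
# board yaw from left board edge corner + back edge in w1/w2
A=onplane(v,(246,29),30);B=onplane(v,(552,53),30);print('back edge',A,B,np.degrees(np.arctan2(B[0]-A[0],A[1]-B[1])))
for n,s,P,box in(('w1',v,P1,(280,105,306,140)),('w2',w,P2,(312,165,344,225))):
    im=s['image'][box[1]:box[3],box[0]:box[2]].max(2); m=(im<50).astype(np.uint8)
    k,l,st,c=cv2.connectedComponentsWithStats(m);i=1+st[1:,4].argmax();print(n,st[i]+[box[0],box[1],0,0,0],c[i]+box[:2])
    print('\n'.join(''.join('#' if q<35 else '+' if q<60 else '-' if q<90 else '.' for q in r) for r in im))
for n,p1,p2 in(('pointer root',P1(237,335),P2(598,378)),('housing screw',P1(81,239),P2(467,301)),('housing scr2',P1(81,347),P2(464,391)),('rider tip',P1(183,458),P2(547,474)),('ptr low',P1(233,480),P2(596,488)),('housing corner',P1(131,225),P2(507,284))):
    X,e=tri(v,p1,w,p2);print(n,np.round(X,1),round(e,1))
E
```

```text
back edge [691.19591726 215.25506389  30.        ] [ 625.72017902 -141.18990753   30.        ] -10.408683736785747Traceback (most recent call last):
  File "<stdin>", line 8, in <module>
ValueError: attempt to get argmax of an empty sequence
```

```bash
python3 - <<'E'
from h import *
t,v,w=load('top0'),load('w1'),load('w2')
P1=lambda X,Y:(230+X/3,20+Y/3); P2=lambda X,Y:(200+(X-300)/2.0833,20+Y/2.0833)
for n,s,box in(('w1',v,(278,100,308,142)),('w2',w,(312,165,344,225))):
    im=s['image'][box[1]:box[3],box[0]:box[2]].max(2)
    print(n,'\n'+'\n'.join(''.join('#' if q<45 else '+' if q<65 else '-' if q<90 else '.' for q in r) for r in im))
for n,p1,p2 in(('pointer root',P1(237,335),P2(598,378)),('housing screw',P1(81,239),P2(467,301)),('housing scr2',P1(81,347),P2(464,391)),('rider tip',P1(183,458),P2(547,474)),('ptr low',P1(233,480),P2(596,488)),('housing corner',P1(131,225),P2(507,284)),('board corner',P1(43,26),P2(434,113))):
    X,e=tri(v,p1,w,p2);print(n,np.round(X,1),round(e,1))
for n,s in(('top',t),('w1',v)):
    h=cv2.cvtColor(s['image'],cv2.COLOR_BGR2HSV);m=cv2.inRange(h,(12,60,110),(28,200,255));m=cv2.morphologyEx(m,5 and cv2.MORPH_OPEN,np.ones((3,3)))
    k,l,st,c=cv2.connectedComponentsWithStats(m);
    x0=180;i=[j for j in range(1,k) if st[j,4]>800 and 180<c[j][0]<450];print(n,[st[j] for j in i])
    pts=np.concatenate([np.argwhere(l==j)[:,::-1] for j in i]);
    W=np.array([onplane(s,p,30)[:2] for p in pts],np.float32);print(cv2.minAreaRect(W))
E
```

```text
w1 
..............................
..............................
..............................
..............................
..............................
..............................
..............................
..............................
...........--+-------.........
.........--+++++++++++-.......
........-+---------+++-.......
........+----------++-........
.......-+-----------+-........
.......-+----------++-........
.......-+-----------+-........
.......-+-----------+-........
.......-+-----------+-........
.......-+----------++-........
.......-+----------++-........
.......-+----------++-........
.......+-----------+--........
.......+-----------+-.........
.......+-----------+-.........
.......+-----------++-........
.......+-----------++--.......
.......+-----------++--.......
.......+-----------++-........
.......+----------++-.........
.......+----------++-.........
.......+----------++-.........
.......+----------++-.........
.......+----------++-.........
......-+----------++-.........
.......-----------++..........
........-+----+++++-..........
.........--
[... 2335 characters left out ...]

ptr low [505.7 164.7  36.4] 3.0
housing corner [615.9 194.7  34.9] 0.8
board corner [692.8 217.9  25.9] 0.2
top [array([ 327,   43,   57,   56, 1465], dtype=int32), array([ 241,  148,   77,   67, 2715], dtype=int32), array([ 305,  165,   47,   59, 1656], dtype=int32), array([  173,   230,   385,   170, 23612], dtype=int32)]
((291.5438232421875, -36.4937744140625), (1087.75830078125, 1222.9503173828125), 39.562957763671875)
w1 [array([    36,      0,    604,    394, 103697], dtype=int32), array([  129,   113,   222,   234, 23372], dtype=int32), array([ 342,  200,   55,   30, 1369], dtype=int32)]
((397.219970703125, 38.6685791015625), (893.0010375976562, 597.7077026367188), 83.19110870361328)
```

```bash
python3 - <<'E'
from h import *
t,s0,v,w=load('top0'),load('side0'),load('w1'),load('w2')
P1=lambda X,Y:(230+X/3,20+Y/3); P2=lambda X,Y:(200+(X-300)/2.0833,20+Y/2.0833)
p1,p2=(291.8,122.3),(327.8,198.5)
print('grip',tri(v,p1,w,p2),onplane(v,p1,92),onplane(w,p2,92))
# yaw from edges on w1, left board edge and rule front edge
for n,a,b,z in(('left edge',P1(43,26),P1(52,490),30),('rule back',P1(62,457),P1(200,468),42),('pointer',P1(237,337),P1(233,460),42)):
    A,B=onplane(v,a,z),onplane(v,b,z);d=B-A;print(n,A.round(1),B.round(1),np.degrees(np.arctan2(d[1],d[0])))
th=np.radians(-10.2);ux=np.array([np.cos(th),np.sin(th)]);uy=np.array([-ux[1],ux[0]])
for n,P,z in(('w1 ptr top',P1(237,337),42),('w1 ptr low',P1(233,458),42),('rider peak',P1(183,458),42),('rider mid',P1(179,488),50)):
    A=onplane(v,P,z);print(n,A.round(1),'sx,sy',(A[:2]@ux).round(1),(A[:2]@uy).round(1))
for n,P,z in(('w2 ptr top',P2(598,378),42),('w2 ptr low',P2(595,465),42),('rider peak',P2(547,472),42),('rider mid',P2(545,488),50)):
    A=onplane(w,P,z);print(n,A.round(1),'sx,sy',(A[:2]@ux).round(1),(A[:2]@uy).round(1))
a=cv2.resize(v['image'][150:200,240:340],(800,400),interpolation=cv2.INTER_NEAREST)
b=cv2.resize(v['image'][30:230,400:540],(280,400),interpolation=cv2.INTER_CUBIC)
c=np.zeros((600,800,3),np.uint8);c[:400]=a
b2=cv2.resize(t['image'][160:220,290:350],(200,200),interpolation=cv2.INTER_CUBIC);c[400:,:200]=b2;
c[400:,200:480]=cv2.resize(v['image'][40:240,400:680][:, :140],(280,200))
b3=cv2.resize(s0['image'][175:235,280:360],(266,200),interpolation=cv2.INTER_CUBIC);c[400:,500:766]=b3
cv2.imwrite('pics/m3.png',c)
E
```

```text
grip (array([583.67387984, 172.18352163,  76.36515912]), np.float64(0.8235611828749478)) [584.31000691 170.9946349   92.        ] [588.96059915 171.67351694  92.        ]
left edge [691.7 217.1  30. ] [508.1 249.   30. ] 170.14044076728456
rule back [525.2 238.4  42. ] [513.6 179.4  42. ] -101.08974974550472
pointer [567.4 156.4  42. ] [515.6 164.6  42. ] 171.0298143469004
w1 ptr top [567.4 156.4  42. ] sx,sy 530.8 254.4
w1 ptr low [516.5 164.5  42. ] sx,sy 479.2 253.4
rider peak [518.9 186.1  42. ] sx,sy 477.7 275.1
rider mid [507.8 188.7  50. ] sx,sy 466.3 275.6
w2 ptr top [567.8 157.4  42. ] sx,sy 531.0 255.5
w2 ptr low [522.4 162.8  42. ] sx,sy 485.3 252.7
rider peak [521.1 187.   42. ] sx,sy 479.8 276.3
rider mid [516.7 188.4  50. ] sx,sy 475.2 277.0
```

View pics/m3.png

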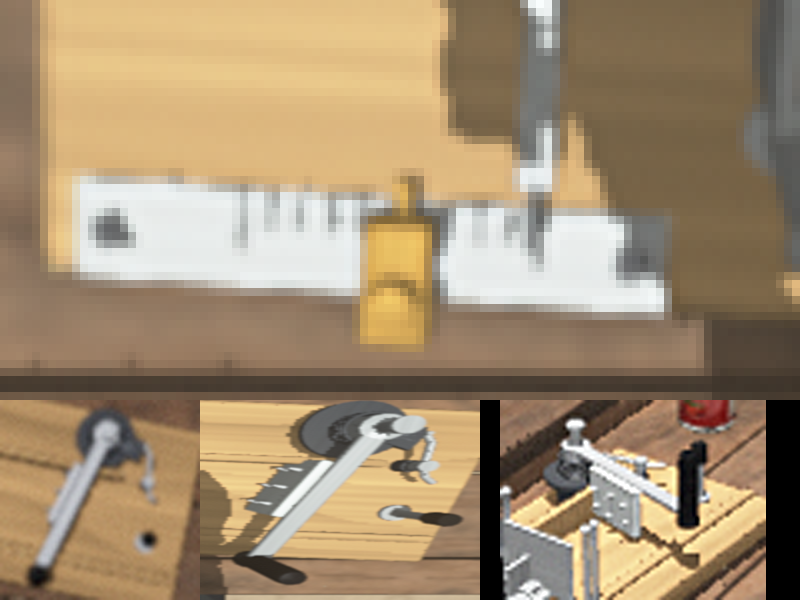

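The crop shows the rider's tongue at about w1 (291,174) and the pointer tip at (307,174), so the pointer has about 22 mm to go. The handle top is near w1 (448,214). I'll check the grip and handle across views.

```bash
python3 - <<'E'
from h import *
t,s,v,w=load('top0'),load('side0'),load('w1'),load('w2')
print('grip side proj',proj(s,(586,171.5,92)),proj(t,(586,171.5,92)))
print('grip side/w2',tri(s,(275,220.5),w,(327.8,198.5)),tri(s,(275,220.5),v,(291.8,122.3)))
hs,ht,hv=(336.5,190.5),(301.4,212.5),(448,214)
for a,b in((s,hs),(t,ht)),((s,hs),(v,hv)),((t,ht),(v,hv)): pass
print('handle',tri(s,hs,t,ht),tri(s,hs,v,hv),onplane(t,ht,138),onplane(v,hv,138))
print('pivot',onplane(t,(322.4,168.4),100),onplane(v,(504,64),100))
for u,sx in(('rider',(291,174.4)),('ptr',(307,173.7))): print(u,onplane(v,sx,42))
im=s['image'][170:240,265:290].max(2);print('\n'.join(''.join('#' if q<45 else '+' if q<75 else '.' for q in r) for r in im[40:]))
im=s['image'][180:225,325:350].max(2);print('\n'.join(''.join('#' if q<45 else '+' if q<75 else '.' for q in r) for r in im))
E
```

```text
grip side proj [274.86380773 220.34148224] [255.83294738 176.17746785]
grip side/w2 (array([587.40664912, 170.8994608 ,  90.34154721]), np.float64(2.4825062420311776)) (array([584.87577678, 171.38031342,  91.7785267 ]), np.float64(1.3629682224584063))
handle (array([473.17276079,  22.2126397 , 134.54762026]), np.float64(6.517672561416419)) (array([477.86187409,  20.24342784, 132.63975256]), np.float64(0.4731112109976588)) [469.99473796  20.90527542 138.        ] [480.45215377  22.77030522 138.        ]
pivot [615.9729465  -42.72199525 100.        ] [616.20227481 -43.71745199 100.        ]
rider [516.59552015 186.45182595  42.        ]
ptr [515.19376386 165.53908342  42.        ]
.........+...............
.......+.+...............
......++.................
....+++..................
...+++...................
.++......................
+++......................
+........................
.........................
.........................
.......####..............
......######+............
.....+#########+.........
.....###########.........
.....+##########.........
........########......
[... 837 characters left out ...]
........#####+..........
.........#####+..........
.........#####+..........
.........#####+..........
.........#####+..........
.........#####+..........
.........#####...........
.........#####...........
.........#####...........
.........#####...........
........+#####...........
.........#####...........
.........######..........
.........######..........
.........#####+..........
.........................
.........................
.........................
.........................
.........................
.........................
.........................
.........................
..............+..........
.........................
.........................
........................+
```

The grip is confirmed at (586,171,92). The handle at (477,21) and the pivot at (616,-43) are 153 mm apart with the arm at 0.253 rad, which matches the 155 mm and 0.25 rad given. I'll descend and grip.

>>> apply_moves --deltas '[[0.45,[6,-8,0],-4],[0.45,[6,-8,-35],-4],[0.45,[6,-8,-65],-4],[0.45,[6,-8,-85],-4],[0.45,[6,-8,-105],-4],[0.45,[6,-8,-105],-4],[0.45,[6,-8,-105],-4],[0.45,[6,-8,-105],-4],[0.45,[6,-8,-105],-4]]'

```text
time_s: 3.5
ee_pos: [587.8, 171.8, 68.2]
ee_rot: [[0.984, -0.178, 0.005], [-0.178, -0.984, 0.0], [0.005, -0.001, -1.0]]
wrist_force: [0.1, 0.6, 0.2]
opening: 46.8
gripper_force: 0.0
```

>>> apply_moves --deltas '[[0.7,[0,0,0],0],[0.9,[0,0,0],0],[1.0,[0,0,0],0],[1.0,[0,0,0],0],[1.0,[0,0,0],0],[1.0,[0,0,0],0],[1.0,[0,0,0],0],[1.0,[0,0,0],0]]' --squeeze 40

```text
time_s: 4.17
ee_pos: [586.5, 171.6, 66.4]
ee_rot: [[0.984, -0.179, 0.001], [-0.179, -0.984, -0.0], [0.001, -0.0, -1.0]]
wrist_force: [-1.4, -1.4, 6.0]
opening: 15.4
gripper_force: 40.5
```

>>> apply_moves --deltas '[[1,[0.5,3,0],0],[1,[1,6,0],0],[1,[1.6,9,0],0],[1,[2.1,12,0],0],[1,[2.6,15,0],0],[1,[3.2,18,0],0],[1,[3.7,20.7,0],0],[1,[3.7,20.7,0],0],[1,[3.7,20.7,0],0],[1,[3.7,20.7,0],0]]'

```text
time_s: 5.0
ee_pos: [589.9, 190.3, 66.4]
ee_rot: [[0.984, -0.179, -0.0], [-0.179, -0.984, -0.003], [0.0, 0.003, -1.0]]
wrist_force: [-3.9, -9.1, 7.8]
opening: 15.3
gripper_force: 40.8
```

```bash
python3 - <<'E'
from h import *
w=snap('wrist','w3'); s=snap('side','s3')
c=np.zeros((600,800,3),np.uint8);c[:400,:640]=w['image'];c[400:,:]=cv2.resize(s['image'][220:270,220:340],(800,333),interpolation=cv2.INTER_NEAREST)[60:260]
cv2.imwrite('pics/m4.png',c)
E
```

```text
(no output)
```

View pics/m4.png

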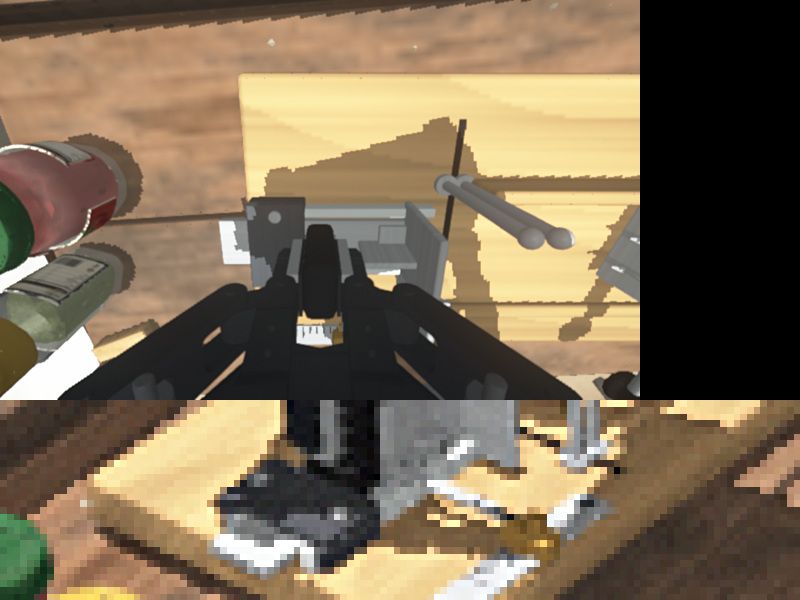

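The slide came out about 19 mm, and the side view shows the pointer almost at the rider. I'll unload, release, rise and look.

>>> apply_moves --deltas '[[1,[-0.2,-1.0,0],0],[1,[-0.3,-1.7,0],0],[1,[-0.3,-1.7,0],0],[0.9,[-0.3,-1.7,0],0],[0.7,[-0.3,-1.7,0],0],[0.45,[-0.3,-1.7,0],0],[0.45,[-0.3,-1.7,0],0],[0.45,[-0.3,-1.7,0],0],[0.45,[-0.3,-1.7,30],0],[0.45,[-0.3,-1.7,60],0],[0.45,[0,-16,90],0],[0.45,[0,-16,130],0],[0.45,[-20,-16,130],0],[0.45,[-30,-16,130],0],[0.45,[-30,-16,130],0],[0.45,[-30,-16,130],0],[0.45,[-30,-16,130],0],[0.45,[-30,-16,130],0]]'

```text
time_s: 6.6
ee_pos: [559.8, 176.3, 194.6]
ee_rot: [[0.984, -0.178, -0.001], [-0.178, -0.984, -0.0], [-0.001, 0.0, -1.0]]
wrist_force: [0.4, -0.6, -0.2]
opening: 46.7
gripper_force: 0.0
```

```bash
python3 - <<'E'
from h import *
w=snap('wrist','w4');print(w['origin'],env.state()['ee_pos'])
c=proj(w,(516,176,42));print(c)
x,y=int(c[0])-50,int(c[1])-40
print(x,y)
cv2.imwrite('pics/m5.png',cv2.resize(w['image'][y:y+75,x:x+100],(800,600),interpolation=cv2.INTER_NEAREST))
E
```

```text
[639.16009495 161.59162318 329.85961122] [559.857071   176.25051348 194.67016251]
[326.92463054 222.45542576]
276 182
```

View pics/m5.png

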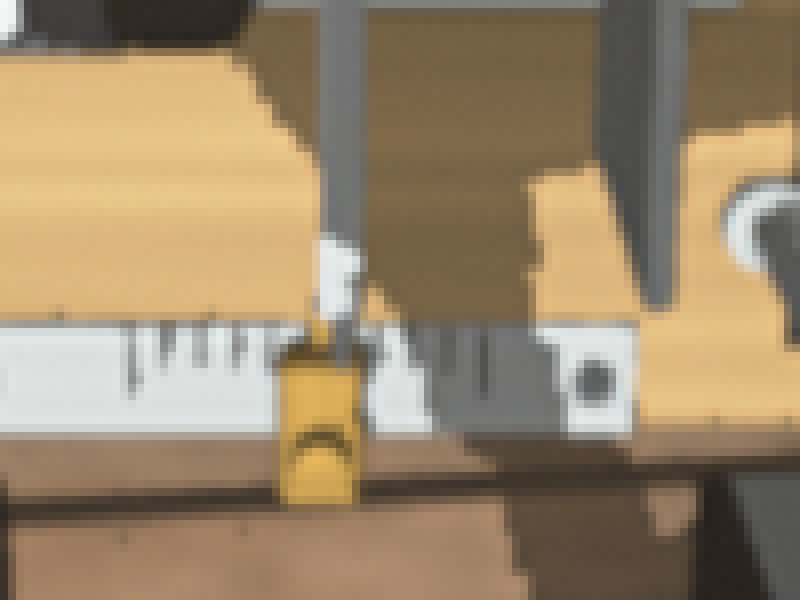

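The crop shows the pointer tip at about x=340 and the rider's centre and tongue at about 324 (7.6 px/mm), so about 2.1 mm remains. I'll regrip.

>>> apply_moves --deltas '[[0.45,[29.7,14.3,0],0],[0.45,[29.7,14.3,-40],0],[0.45,[29.7,14.3,-80],0],[0.45,[29.7,14.3,-105],0],[0.45,[29.7,14.3,-130],0],[0.45,[29.7,14.3,-130],0],[0.45,[29.7,14.3,-130],0],[0.45,[29.7,14.3,-130],0],[0.7,[29.7,14.3,-130],0],[0.9,[29.7,14.3,-130],0],[1,[29.7,14.3,-130],0],[1,[29.7,14.3,-130],0],[1,[29.7,14.3,-130],0],[1,[29.7,14.3,-130],0],[1,[29.7,14.3,-130],0]]'

```text
time_s: 7.9
ee_pos: [590.7, 190.5, 67.5]
ee_rot: [[0.984, -0.178, 0.003], [-0.178, -0.984, -0.0], [0.003, -0.0, -1.0]]
wrist_force: [-2.1, -0.3, 7.4]
opening: 15.3
gripper_force: 40.3
```

>>> apply_moves --deltas '[[1,[0.2,1,0],0],[1,[0.35,2,0],0],[1,[0.5,3,0],0],[1,[0.7,4,0],0],[1,[0.7,4,0],0],[1,[0.7,4,0],0],[1,[0.7,4,0],0]]'

```text
time_s: 8.48
ee_pos: [591.0, 192.3, 67.4]
ee_rot: [[0.984, -0.179, 0.001], [-0.179, -0.984, -0.004], [0.002, 0.004, -1.0]]
wrist_force: [-4.0, -10.5, 9.8]
opening: 15.7
gripper_force: 40.7
```

>>> apply_moves --deltas '[[1,[-0.2,-1.0,0],0],[1,[-0.3,-2,0],0],[1,[-0.3,-2,0],0],[0.9,[-0.3,-2,0],0],[0.7,[-0.3,-2,0],0],[0.45,[-0.3,-2,0],0],[0.45,[-0.3,-2,0],0],[0.45,[-0.3,-2,0],0],[0.45,[-0.3,-2,30],0],[0.45,[-0.3,-2,60],0],[0.45,[0,-2,90],0],[0.45,[0,-2,120],0],[0.45,[-20,-2,120],0],[0.45,[-35,-2,120],0],[0.45,[-35,-2,120],0],[0.45,[-35,-2,120],0],[0.45,[-35,-2,120],0],[0.45,[-35,-2,120],0]]'

```text
time_s: 9.98
ee_pos: [555.5, 192.5, 184.9]
ee_rot: [[0.984, -0.179, -0.0], [-0.179, -0.984, -0.0], [-0.0, 0.0, -1.0]]
wrist_force: [-0.2, 0.9, -0.4]
opening: 46.7
gripper_force: 0.0
```

```bash
python3 - <<'E'
from h import *
w=snap('wrist','w5');print(w['origin'],env.state()['ee_pos'])
c=proj(w,(516,182,42))
x,y=int(c[0])-50,int(c[1])-40
print(x,y)
cv2.imwrite('pics/m6.png',cv2.resize(w['image'][y:y+75,x:x+100],(800,600),interpolation=cv2.INTER_NEAREST))
E
```

```text
[634.74134573 177.83810457 320.17315089] [555.47153864 192.54472097 184.87639876]
286 180
```

View pics/m6.png

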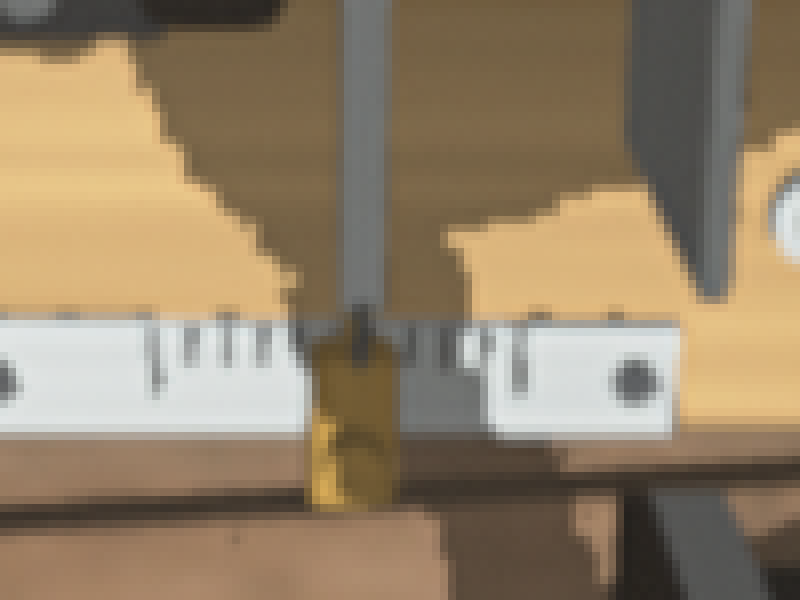

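```bash
python3 - <<'E'
from h import *
w=load('w5')['image'];v=load('w1')['image']
for r in range(212,244): print(r,' '.join('%3d,%3d,%3d'%tuple(p[::-1]) for p in w[r,322:340]))
E
```

```text
212 116, 98, 70 115, 96, 69 116, 98, 70 117, 98, 70 117, 98, 69 114, 97, 72 108,100, 89 113,114,112 114,116,114 114,116,114 115,117,116 113,112,108 106, 94, 76 114, 95, 67 117, 98, 70 116, 98, 69 117, 99, 70 117, 98, 70
213 144,120, 85 124,103, 73 115, 96, 68 116, 97, 70 116, 97, 68 115, 97, 72 109,102, 89 113,114,112 114,116,115 114,115,114 115,116,116 111,111,107 106, 94, 76 113, 94, 66 117, 98, 69 116, 98, 70 116, 98, 69 117, 98, 69
214 188,156,108 140,117, 82 115, 97, 69 118, 98, 70 118, 98, 69 115, 97, 72 109,101, 89 114,114,112 114,115,114 114,115,114 115,116,116 111,111,107 106, 92, 74 115, 95, 66 118, 98, 69 118, 98, 69 118, 98, 70 118, 98, 70
215 186,155,107 138,115, 81 116, 97, 69 119, 98, 70 118, 98, 69 116, 98, 72 110,102, 89 113,114,112 114,116,115 115,116,115 116,118,116 112,111,108 106, 92, 75 116, 96, 67 119, 99, 70 118, 98, 70 118, 98, 69 119, 98, 70
216 133,111, 77 118, 99, 69 117, 98, 69 119, 99, 70 119, 98, 68 116, 98, 72 110,102, 90 114,114,113 114,116,115 113,115,114 115,117,116 112,112,109 106, 93, 75 116, 96, 67 119, 98, 70 119,100, 71 119, 99, 71 119, 99, 70

[... 5239 characters left out ...]
, 49  67, 58, 47  66, 55, 46  64, 56, 46
241  80, 67, 55  79, 65, 53 116, 93, 56 187,149, 77 213,169, 87 200,158, 83 155,123, 65 121, 97, 55 111, 90, 52 111, 90, 52 110, 89, 51 110, 89, 51 104, 84, 50  83, 68, 46  66, 56, 45  61, 53, 45  62, 53, 44  61, 52, 44
242  59, 51, 44  61, 54, 44 103, 84, 52 171,136, 72 197,156, 81 198,157, 82 180,144, 76 143,114, 62 124,100, 57 118, 95, 55 109, 89, 52 106, 87, 51 100, 81, 50  81, 67, 48  72, 61, 50  72, 61, 51  73, 62, 50  67, 58, 48
243  73, 62, 51  72, 61, 50  85, 71, 54 120, 98, 63 143,115, 68 149,120, 71 148,119, 71 139,112, 69 135,109, 69 130,105, 67 112, 91, 63 106, 86, 62 106, 86, 64  99, 81, 64 103, 84, 68 110, 89, 72 106, 86, 69  87, 72, 58
```

The tip is at column 330.9, while the rider's middle reduced to pointer height is at 329.5 (the tongue agrees). That leaves about 1.3 mm, so I'll make one more correction.

>>> apply_moves --deltas '[[0.45,[34.7,0,0],0],[0.45,[34.7,0,-40],0],[0.45,[34.7,0,-80],0],[0.45,[34.7,0,-105],0],[0.45,[34.7,0,-120],0],[0.45,[34.7,0,-120],0],[0.45,[34.7,0,-120],0],[0.45,[34.7,0,-120],0],[0.7,[34.7,0,-120],0],[0.9,[34.7,0,-120],0],[1,[34.7,0,-120],0],[1,[34.7,0,-120],0],[1,[34.7,0,-120],0],[1,[34.7,0,-120],0],[1,[34.7,0,-120],0],[1,[34.7,0,-120],0]]'

```text
time_s: 11.37
ee_pos: [590.8, 192.6, 67.1]
ee_rot: [[0.984, -0.178, 0.003], [-0.178, -0.984, -0.0], [0.003, -0.0, -1.0]]
wrist_force: [-1.7, -0.7, 5.6]
opening: 15.6
gripper_force: 40.5
```

>>> apply_moves --deltas '[[1,[0.2,1,0],0],[1,[0.35,2,0],0],[1,[0.5,2.8,0],0],[1,[0.6,3.4,0],0],[1,[0.6,3.4,0],0],[1,[0.6,3.4,0],0],[1,[0.6,3.4,0],0],[1,[0.6,3.4,0],0]]'

```text
time_s: 12.03
ee_pos: [591.0, 193.6, 67.0]
ee_rot: [[0.984, -0.179, 0.001], [-0.179, -0.984, -0.004], [0.001, 0.004, -1.0]]
wrist_force: [-5.0, -11.1, 9.5]
opening: 15.2
gripper_force: 40.8
```

>>> apply_moves --deltas '[[1,[0,0.3,0],0],[1,[0,0.3,0],0],[1,[0,0.3,0],0],[1,[-0.2,-1,0],0],[1,[-0.3,-2,0],0],[1,[-0.3,-2,0],0],[0.9,[-0.3,-2,0],0],[0.7,[-0.3,-2,0],0],[0.45,[-0.3,-2,0],0],[0.45,[-0.3,-2,0],0],[0.45,[-0.3,-2,0],0],[0.45,[-0.3,-2,30],0],[0.45,[-0.3,-2,60],0],[0.45,[0,-10,90],0],[0.45,[-20,-14,120],0],[0.45,[-35,-14,120],0],[0.45,[-35,-14,120],0],[0.45,[-35,-14,120],0],[0.45,[-35,-14,120],0],[0.45,[-35,-14,120],0]]'

```text
time_s: 13.7
ee_pos: [555.1, 181.9, 183.8]
ee_rot: [[0.984, -0.178, -0.002], [-0.178, -0.984, -0.0], [-0.002, 0.001, -1.0]]
wrist_force: [-0.1, 0.4, -0.7]
opening: 47.1
gripper_force: 0.0
```

```bash
python3 - <<'E'
from h import *
w=snap('wrist','w6');print(w['origin'],env.state()['ee_pos'])
c=proj(w,(516,182,42))
x,y=int(c[0])-50,int(c[1])-40
print(x,y)
cv2.imwrite('pics/m7.png',cv2.resize(w['image'][y:y+75,x:x+100],(800,600),interpolation=cv2.INTER_NEAREST))
for r in range(y+30,y+50,1): print(r,' '.join('%3d,%3d'%(p[2],p[0]) for p in w['image'][r,x+36:x+60]))
print(x+36)
E
```

```text
[634.62530704 167.31061502 318.97270371] [555.20121454 181.9632169  183.94718104]
276 182
212 219,125 219,125 220,125 222,125 206,125 142,121 110,114 111,112 114,114 113,112 111, 94 115, 73 116, 67 118, 70 117, 69 117, 70 117, 69 117, 69 117, 69 117, 69 118, 70 118, 69 118, 70 118, 69
213 219,126 219,126 219,125 222,126 206,125 142,122 110,114 111,111 114,115 113,112 111, 95 115, 73 117, 68 117, 69 118, 70 117, 69 118, 70 118, 70 118, 70 118, 70 116, 69 117, 69 117, 69 118, 70
214 219,126 219,126 220,125 222,125 206,124 143,123 111,114 110,111 115,115 113,111 112, 95 116, 74 118, 69 117, 70 117, 69 117, 70 117, 69 117, 70 116, 69 116, 68 117, 70 117, 70 115, 68 116, 69
215 220,127 220,126 221,126 222,124 211,133 160,145 116,120 109,109 112,112 114,111 113, 95 117, 73 118, 69 118, 69 117, 69 118, 70 118, 69 118, 70 117, 70 117, 69 117, 69 118, 71 118, 70 117, 70
216 221,127 221,127 221,126 222,126 222,152 194,186 135,139 112,112 111,112 112,110 112, 94 117, 73 118, 68 118, 70 118, 69 119, 71 118, 70 117, 70 118, 71 118, 71 118, 70 118, 70 118, 70 117, 69
217 221,126 221,126 221,125 22
[... 2213 characters left out ...]
, 59 109, 48 109, 49 113, 78 136,130 145,148 120,121 111,111 113,113 114,113 112,112 114,113 114,114 113,113
229 221,225 214,219 187,172 191,102 212, 82 220, 89 223, 91 224, 92 222, 90 208, 86 159, 67 120, 52 111, 52 126, 99 176,175 193,197 137,138 110,110 113,113 114,114 115,114 114,113 114,113 114,114
230 221,224 212,217 186,171 189,100 211, 82 220, 89 221, 92 222, 91 220, 91 217, 89 199, 82 165, 68 143, 60 128, 95 173,174 199,204 142,145 109,109 111,111 113,114 113,113 114,114 113,113 112,112
231 218,222 209,214 183,168 188, 99 211, 82 218, 88 220, 91 221, 91 218, 90 218, 90 217, 89 211, 85 188, 74 127, 77 146,148 196,202 161,164 117,117 109,109 111,112 112,112 113,113 112,112 113,113
312
```

View pics/m7.png

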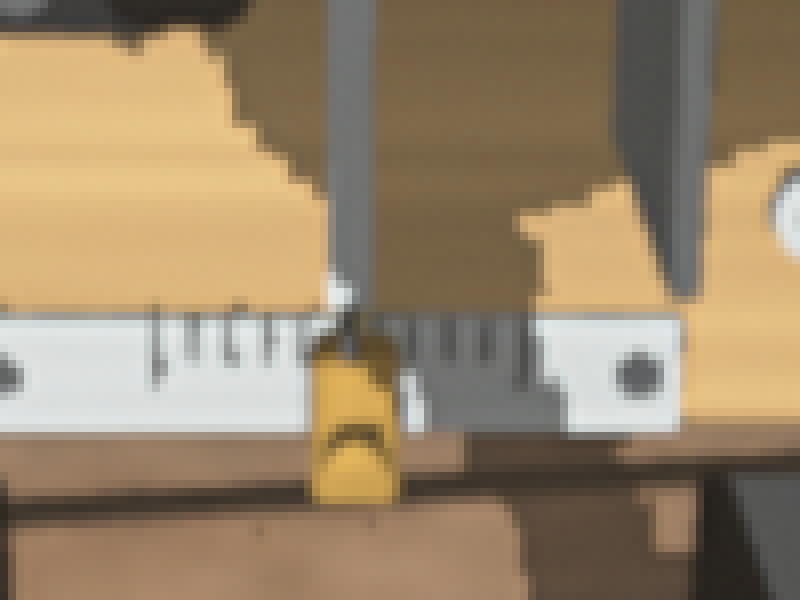

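The pointer tip (column 319.4) and the rider's middle (319.8) now agree to about 0.3 mm, so the slice stop is set and released. Next I'll work out the clamp arc and the clearance to the rubber stop.

```bash
python3 - <<'E'
from h import *
v,s=load('w1'),load('side0')
b=onplane(v,(493,152),30);print('stop base',b)
for z in(60,80,90,100,120,138):print(z,proj(v,(b[0],b[1],z)).round(),proj(s,(b[0],b[1],z)).round())
piv=np.array([616,-43]);print('stop r',np.hypot(*(b[:2]-piv)),np.degrees(np.arctan2(*(b[:2]-piv)[::-1])))
a0=155.4;P=lambda q:piv+155*np.array([np.cos(np.radians(a0)+q),np.sin(np.radians(a0)+q)])
for q in np.arange(0,0.76,0.05):print(round(q,2),(P(q)-P(0)).round(1),round(np.degrees(q),1))
print(P(0))
E
```

```text
stop base [514.15352878 -80.64697339  30.        ]
60 [507. 156.] [339. 196.]
80 [518. 159.] [339. 190.]
90 [524. 161.] [339. 187.]
100 [530. 162.] [340. 184.]
120 [544. 166.] [340. 177.]
138 [558. 170.] [340. 172.]
stop r 108.58175862129151 -159.7134515119443
0.0 [0. 0.] 0.0
0.05 [-3.  -7.1] 2.9
0.1 [ -5.7 -14.4] 5.7
0.15 [ -8.1 -21.8] 8.6
0.2 [-10.  -29.3] 11.5
0.25 [-11.6 -36.9] 14.3
0.3 [-12.8 -44.5] 17.2
0.35 [-13.6 -52.2] 20.1
0.4 [-14. -60.] 22.9
0.45 [-14.  -67.7] 25.8
0.5 [-13.7 -75.5] 28.6
0.55 [-12.9 -83.2] 31.5
0.6 [-11.8 -90.8] 34.4
0.65 [-10.3 -98.4] 37.2
0.7 [  -8.4 -106. ] 40.1
0.75 [  -6.2 -113.4] 43.0
[475.0684031  21.5235228]
```

>>> apply_moves --deltas '[[0.45,[-18,-37,0],-5],[0.45,[-36,-74,0],-10],[0.45,[-54,-111,0],-14],[0.45,[-70,-145,0],-14],[0.45,[-79,-161,0],-14],[0.45,[-79,-161,0],-14],[0.45,[-79,-161,0],-14],[0.45,[-79,-161,0],-14]]'

```text
time_s: 14.42
ee_pos: [476.7, 21.4, 185.1]
ee_rot: [[0.912, -0.411, -0.0], [-0.411, -0.912, 0.0], [-0.0, -0.0, -1.0]]
wrist_force: [-0.2, 1.6, 0.1]
opening: 47.0
gripper_force: 0.0
```

```bash
python3 - <<'E'
from h import *
w=snap('wrist','w7');c=proj(w,(476.5,21,138));print(c,proj(w,(476.5,21,77)),env.state()['ee_pos'])
x,y=c.astype(int);im=w['image'][y-30:y+45:2,x-45:x+45].max(2)
print(x-45,y-30);print('\n'.join(''.join('#' if q<45 else '+' if q<75 else '.' for q in r) for r in im))
E
```

```text
[320.30232299 225.52524655] [320.21414629 197.9429668 ] [476.7651057   21.74143102 185.09185283]
275 195
..................................+.....+++++++....+++++++++..............................
.................................+++++++++++++##+++++++...................................
.................................+++++++++++++++#####++...................................
................................+++++++++++++++++#+##+....................................
...........................+++++++++++++++++++++#+##++....................................
.....................++++.........+++++++++++++#+###+.....................................
..............+++++...............+#+++++++++++#+###+.....................................
........++++......................#+++++++++++######+.....................................
.+++++...........................+#++++++++++++#++##++....................................
.................................+#+++++++++++++####++....................................
.................................+#++++++++++++######+...............................
[... 1762 characters left out ...]
.............................+++++++++++........+....+++..+++##
#+.......................................................++.+....++.............++++.+++##
#+.................................................................+......+...+++++.+.++##
#+.................................................................+....+...+.++++.+++++##
#+.................................................................+..............+...++##
#+.................................................................................+.+++##
#+.............................................................................+..+.+++###
#+..................................................................+.............++.++###
```

The handle top is seen at (318,224) against the predicted (320,225.5), so it's aligned within 2 mm. I'll descend and grip gently.

>>> apply_moves --deltas '[[0.45,[0,0,-25],0],[0.45,[0,0,-50],0],[0.45,[0,0,-70],0],[0.45,[0,0,-84],0],[0.45,[0,0,-84],0],[0.45,[0,0,-84],0],[0.45,[0,0,-84],0],[0.6,[0,0,-84],0],[0.7,[0,0,-84],0],[0.8,[0,0,-84],0],[1,[0,0,-84],0],[1,[0,0,-84],0],[1,[0,0,-84],0],[1,[0,0,-84],0],[1,[0,0,-84],0]]' --squeeze 35

```text
time_s: 15.72
ee_pos: [477.5, 21.9, 102.5]
ee_rot: [[0.911, -0.412, 0.003], [-0.412, -0.911, 0.002], [0.002, -0.003, -1.0]]
wrist_force: [1.2, 4.6, 4.3]
opening: 16.5
gripper_force: 34.1
```

>>> apply_moves --deltas '[[1,[-3,-7,0],3],[1,[-5.7,-14.4,0],5.7],[1,[-8,-21.8,0],8.6],[1,[-10,-29.3,0],11.5],[1,[-11.6,-36.9,0],14.3],[1,[-12.8,-44.5,0],17.2],[1,[-13.6,-52.2,0],20],[1,[-14,-60,0],23],[1,[-14,-60,0],23]]'

```text
time_s: 16.47
ee_pos: [463.8, -38.7, 102.5]
ee_rot: [[1.0, -0.022, 0.004], [-0.022, -1.0, 0.002], [0.004, -0.002, -1.0]]
wrist_force: [2.3, 8.1, 2.8]
opening: 16.7
gripper_force: 34.3
```

Force is as expected (about 8 N) and the radial error is small. I'll continue past the click towards the stop.

>>> apply_moves --deltas '[[1,[0,-5,0],1.9],[1,[0,-10,0],3.7],[1,[0.3,-15.5,0],5.7],[1,[1,-22,0],8.1],[1,[2,-30,0],11],[1,[3,-35,0],13],[1,[3.7,-38.4,0],14.3],[1,[4.5,-42,0],15.7],[1,[4.5,-42,0],15.7],[1,[4.5,-42,0],15.7]]'

```text
time_s: 17.3
ee_pos: [468.6, -79.2, 102.5]
ee_rot: [[0.969, 0.248, 0.004], [0.248, -0.969, 0.004], [0.005, -0.002, -1.0]]
wrist_force: [5.0, 11.0, 2.7]
opening: 16.5
gripper_force: 34.3
```

>>> apply_moves --deltas '[[1,[0.3,-1,0],0.4],[1,[0.6,-2,0],0.8],[1,[0.8,-3,0],1.2],[1,[0.8,-3,0],1.2],[1,[0.8,-3,0],1.2]]'

```text
time_s: 17.72
ee_pos: [469.2, -81.6, 102.5]
ee_rot: [[0.963, 0.268, 0.004], [0.268, -0.963, 0.005], [0.005, -0.003, -1.0]]
wrist_force: [4.5, 12.0, 3.6]
opening: 16.8
gripper_force: 34.5
```

>>> apply_moves --deltas '[[1,[0.3,-1,0],0.4],[1,[0.6,-2,0],0.8],[1,[0.6,-2,0],0.8],[1,[0.6,-2,0],0.8]]'

```text
time_s: 18.05
ee_pos: [469.2, -81.8, 102.4]
ee_rot: [[0.96, 0.281, 0.002], [0.281, -0.96, 0.008], [0.005, -0.007, -1.0]]
wrist_force: [3.1, 19.9, 8.8]
opening: 16.8
gripper_force: 35.4
```

The force jumped from 12 to 20 N while the tool moved only 0.2 mm, so the arm is against the rubber stop. I'll let it settle, check and hand in.

>>> apply_moves --deltas '[[1,[0,-0.3,0],0],[1,[0,-0.3,0],0],[1,[0,-0.3,0],0],[1,[0,-0.3,0],0],[1,[0,-0.3,0],0],[1,[0,-0.3,0],0],[1,[0,-0.3,0],0],[1,[0,-0.3,0],0]]'

```text
time_s: 18.72
ee_pos: [469.2, -81.9, 102.4]
ee_rot: [[0.96, 0.281, 0.002], [0.281, -0.96, 0.009], [0.005, -0.008, -1.0]]
wrist_force: [3.6, 20.5, 9.5]
opening: 16.4
gripper_force: 35.6
```

```bash
python3 - <<'E'
from h import *
a,b=load('s3')['image'],snap('side','s8')['image']
# rider / pointer / neighbours unchanged between side views (left of slicer)
for n,(x0,y0,x1,y1) in dict(jars=(195,235,275,315),rider=(285,236,312,258)).items():
    print(n,(cv2.absdiff(a,b)[y0:y1,x0:x1].max(2)>50).mean())
s=env.state();print(s['ee_pos'],s['wrist_force'])
E
```

```text
jars 0.029375
rider 0.3282828282828283
[469.23990675 -81.89561315 102.39112358] [ 2.67953286 21.59118648  8.88049639]
```

```bash
python3 - <<'E'
from h import *
for f in('side0','s3','s8'):
    im=load(f)['image'][232:262,280:318];h=cv2.cvtColor(im,cv2.COLOR_BGR2HSV);m=cv2.inRange(h,(12,150,60),(28,255,255))
    k,l,st,c=cv2.connectedComponentsWithStats(m);i=1+st[1:,4].argmax();print(f,st[i],c[i])
E
```

```text
side0 [15 13  9  8 38] [19.42105263 16.97368421]
s3 [15 14  9  7 40] [19.15  16.975]
s8 [15 14  9  7 39] [19.28205128 17.07692308]
```

The rider hasn't moved, so I'm handing the job in.

```bash
python3 -c "
from workcell import env
print(env.job_done())"
```

```text
the job is handed in; nothing more can be done
None
```

The job is handed in: the slice stop's pointer was set on the rider to about 0.3 mm and released, and the arm is now holding the clamp back against its rubber stop; the rider has not moved.

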